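Complete the board repair kit

ROBOT

A 6-joint arm with a two-finger parallel gripper is mounted at the origin on the work surface. World frame = base frame: x ahead of the robot, y to its left, z up, the work surface at z = 0. Lengths are in m, angles in rad, forces in N, time in s.
With the tool pointing down it reaches from about 0.325 to 0.9 m from the base axis. Payload 6.1 kg.
Tool frame: the origin (TCP) lies on the front face of the gripper's body, between the roots of the fingers; the fingertips stand 70 mm ahead of it and the grasp point (between the pads) lies 51 mm ahead of it; z points along the fingers, y is the line along which they close (so a half turn about z gives the same grasp; the last joint's range is limited). The gripper opens to 87 mm and grips with 3 to 60 N. Pads are 19 mm wide; open, the fingers measure 117 mm over their backs; the gripper's body (75 mm by 190 mm) begins 51 mm behind the grasp point.
Start: joints at [1.135, 0.22, 1.526, -0, 1.395, -0.126], TCP at [0.191, 0.595, 0.292] pointing down, gripper open.
Joint ranges: [-2.98, 2.98], [-0.91, 2.08], [0.09, 2.57], [-1.24, 4.39], [0.2, 2.65], [-2.68, 2.68]. Speed limits (rad/s): [2.57, 2.57, 3.01, 3.14, 3.14, 3.14].

INTERFACE

Orientations are given as [roll, pitch, yaw] about the fixed x, y, z axes, in that order (R = Rz(yaw) Ry(pitch) Rx(roll)).
In Python, from cell import ctrl gives the robot as it stands. The module is installed in compiled form; this text tells all that it offers.
- The arm moves only by the shell command python3 -m handwheel 'ROWS' [OPENING] [FORCE]. ROWS is a JSON object of lists of equal length, an entry for each row: "xyz": the shift along the tool's x, y, z in m, a list of three; "twist": the turn, a rotation vector about the tool's x, y, z in degrees, a list of three. A call has 1 to 5 rows; each row is the pose to reach, as a shift and turn from the pose commanded when the call began, along the tool's axes at that moment; what a row does not reach only later rows make up. A row lasts 1/10 s, in which the tool goes at most 50 mm and 8.59 degrees, less where a joint would pass 70% of its speed; a pose out of reach is approached as far as the arm can. A call with a gripper value outside its range is refused whole. OPENING is the gripper command: -1 is shut, 1 is fully open, values between are in proportion, set as the call begins (- or left out, the last holds). The fingers move at their own pace and stop on an object; FORCE is the grip in N (left out, the last holds). Time passes only in rows, so rows that repeat a pose let the fingers close. It gives the time, the measured TCP pose, the force, the opening and the grip force at its end, in the units of the state.
- ctrl.get_state(): the state, without advancing time (a new reading comes with each control period).
- ctrl.camera(name): name is "side" or "top"; returns a dict with "image" (384x512x3 uint8, red, green, blue), "intrinsics" (3x3 intrinsics, pixels), "distortion" ([k1, k2, p1, p2, k3] as OpenCV has them; the pictures are not rectified), "R" (3x3) and "t" (3): a world point X has camera coordinates R X + t. Camera axes: x right, y down, z forward; pixel columns grow to the right and rows downward; lengths in m; the calibration is good to about 2 mm. A picture is of the moment at which its call begins. There is no depth.
- ctrl.finish_job(): hands the job in; it is judged then, once.
Trained networks look in a picture, given as the dict that the camera call returned (one of the last four; its "shot" number tells which), for a name from the list of things; names that differ only in an ending like _2 or _b are one class to them, and where a whole thing is asked for, a point or a joint stands for the part that bears it (a point fixed in the world has none). Each returns a list of dicts, best first, with "score" (0 to 1); they miss things now and then, are a little off and sometimes report something else, mostly with a low value. They report only what shows in the picture. A call takes as long as a camera call. They do not tell look-alikes from the thing itself.
- ctrl.spot_in(picture, name): "at" ([column, row] in pixels, amid what is visible of it).
- ctrl.cut_out(picture, name): "pixels" (384x512 bool, what is visible of it) and "at" ([column, row] in pixels, amid what is visible of it).
- ctrl.tip_of(picture, name): "at" ([column, row] in pixels: a listed point, or the origin of a listed thing).
The state is a dict: "time": time; "qpos": joint angles; "qd": joint speeds; "tau": joint torques, N m; "ee_pos": TCP position; "eef_rot": TCP orientation; "ft_force": force on the tool from outside, world axes, zero at the start; "torque": the same for the moment, N m; "grip_width": finger opening in m; "gripper_force": force on a finger pad.
Only numpy, scipy, OpenCV 4.12 (cv2) and the standard library are available. Lean on these libraries where they do the work, as an engineer would, in place of code of your own. Each camera call takes 0.05 s, during which the arm holds its last target. There are 200 camera calls.

TASK

Complete the repair kit on the bench: stand the blue capacitor, the yellow transformer, the aluminium heat sink and the copper choke upright, each on the black foam pad whose inlaid shape matches it, centred on the shape, with the oblong parts turned to line up with their shapes. The kit already has its white relay on a pad, so leave the spare white relay where it stands on the bench. Finish with every part released and at rest.

Things in the scene. Friction and masses are not known exactly. Their poses are not given: they have to be found in the camera images.
- capacitor: Loose electrolytic capacitor: a blue upright cylinder with a silvery top, 35 mm diameter, 45 mm tall, about 60 g. Starts upright on the bench. Origin at the centre of its underside, z up. Round, so its yaw does not matter.
- transformer: Loose yellow block transformer with a dark steel core band, 50 mm along its x, 40 mm along its y, 40 mm tall, about 220 g. Starts upright on the bench. Origin at the centre of its underside, z up. Easiest grasped across its y faces.
- heatsink: Loose bare aluminium heat sink: a 6 mm base with five upright fins running along its x; 64 mm along x, 30 mm along y, 30 mm tall, about 80 g. Starts fins up on the bench. Origin at the centre of its underside, z up. Grasp it across y, on the outer fins.
- choke: Loose copper-coloured toroidal choke: a ring lying flat, 44 mm outer diameter, 18 mm hole, 24 mm tall, about 90 g. Starts flat on the bench. Origin at the centre of its underside, z up. Round, so its yaw does not matter; grasp it across the outside. Upright means ring lying flat, hole axis vertical.
- spare_relay: Loose duplicate relay standing on the bench among the other parts: a white box with a black foot band and a small red patch on top, 36 mm (x) x 28 mm (y) x 34 mm tall. Not needed: leave it where it stands. Origin at the centre of its underside, z up. 
- pad_capacitor: Fixed pad of black anti-static foam, 80 x 80 x 8 mm, standing on the bench (bench height 0), origin at the centre of its underside, z up, flat top 8 mm above the origin. A plain blue disc, 37 mm diameter, is inlaid at its centre: the place of the capacitor.
- pad_transformer: Fixed pad of black anti-static foam, 80 x 80 x 8 mm, standing on the bench (bench height 0), origin at the centre of its underside, z up, flat top 8 mm above the origin. A yellow oblong, 52 mm along the pad's x and 42 mm along its y, is inlaid at its centre: the place of the transformer, whose x then lies along the pad's x (either way round).
- pad_heatsink: Fixed pad of black anti-static foam, 80 x 80 x 8 mm, standing on the bench (bench height 0), origin at the centre of its underside, z up, flat top 8 mm above the origin. A long silver-grey oblong, 66 mm along the pad's x and 32 mm along its y, is inlaid at its centre: the place of the heat sink, whose x then lies along the pad's x (either way round).
- pad_choke: Fixed pad of black anti-static foam, 80 x 80 x 8 mm, standing on the bench (bench height 0), origin at the centre of its underside, z up, flat top 8 mm above the origin. A copper-coloured disc, 46 mm diameter, with a black dot in its middle is inlaid at its centre: the place of the choke.
- pad_relay: Fixed pad of black anti-static foam, 80 x 80 x 8 mm, standing on the bench (bench height 0), origin at the centre of its underside, z up, flat top 8 mm above the origin. A white relay, the same as the spare, is already fixed on it (its top 42 mm above the origin): nothing more to do there.
There are look-alikes about, which are no part of the job. Leave any purple look-alike of the pad_capacitor alone.

How it is judged:
At the end, for the whole second after the job is handed in: Capacitor, transformer, heat sink and choke each at rest upright (7 deg) on their own matching pad, centred within 12 mm; transformer and heat sink turned within 12 deg of their inlays; the spare relay upright within 15 mm of its start (horizontal distance between capacitor and pad_capacitor below 0.012 m and z of capacitor in the frame of pad_capacitor between 0.004 and 0.012 m and angle between each of capacitor, transformer, heatsink, choke, spare_relay's own z axis and vertical below 0.12 rad and linear speed of each of capacitor, transformer, heatsink, choke, spare_relay below 0.02 m/s and angular speed of each of capacitor, transformer, heatsink, choke below 0.2 rad/s and horizontal distance between transformer and pad_transformer below 0.012 m and z of transformer in the frame of pad_transformer between 0.004 and 0.012 m and angle between the x axis of transformer and the x axis of pad_transformer, either way round below 0.22 rad and horizontal distance between heatsink and pad_heatsink below 0.012 m and z of heatsink in the frame of pad_heatsink between 0.004 and 0.012 m and angle between the x axis of heatsink and the x axis of pad_heatsink, either way round below 0.22 rad and horizontal distance between choke and pad_choke below 0.012 m and z of choke in the frame of pad_choke between 0.004 and 0.012 m and distance of spare_relay from where it was at the start of the episode below 0.015 m); the robot touches nothing.
It fails at once if the spare relay is moved by more than 15 mm (distance of spare_relay from where it was at the start of the episode above 0.015 m).
It also fails if it takes over 102 s, if anything falls off the work surface, if the arm or the gripper's body presses on something with over 40 N, if the wrist force passes 120 N, or if a joint passes its speed limit or range.

## Working session

There is one attempt and no reset: what is moved stays moved. The work goes in short steps, Python scripts to look and compute and a shell command to move; the robot and the scene stay as the last step left them, time stands still between calls to the robot, and variables do not carry over. Pictures are saved under pics/ and viewed, at most 14 in all, crops included, and the job is handed in when it is done.

```bash
mkdir -p pics; python3 - <<'E'
from cell import ctrl
import cv2
for n in("top","side"):
    p=ctrl.camera(n); cv2.imwrite(f"pics/{n}0.png",p["image"][:,:,::-1])
    print(n,p["intrinsics"].round(1).tolist() if hasattr(p["intrinsics"],'round') else p["intrinsics"],p["distortion"],p["R"],p["t"])
    for k in"capacitor transformer heatsink choke spare_relay pad_capacitor pad_transformer pad_heatsink pad_choke pad_relay".split():
        print(k,[( [round(float(v)) for v in d["at"]],round(float(d["score"]),2)) for d in ctrl.tip_of(p,k)])
print(ctrl.get_state())
E
```

```text
top [[401.0, 0.0, 252.6], [0.0, 401.0, 185.0], [0.0, 0.0, 1.0]] [0.0151375 0.        0.        0.        0.       ] [[ 0.04286422 -0.99907863 -0.00213483]
 [-0.97580613 -0.04140701 -0.21468081]
 [ 0.21439461  0.01128531 -0.97668193]] [-0.01542358  0.5034528   0.87712029]
capacitor [([257, 202], 0.67)]
transformer [([302, 213], 0.96), ([150, 209], 0.23)]
heatsink [([357, 213], 0.66)]
choke [([148, 210], 0.55)]
spare_relay [([204, 221], 0.47)]
pad_capacitor [([230, 255], 0.87), ([260, 151], 0.83), ([360, 215], 0.59), ([210, 134], 0.57)]
pad_transformer [([154, 141], 0.64), ([203, 216], 0.39)]
pad_heatsink [([359, 149], 0.96)]
pad_choke [([206, 135], 0.82)]
pad_relay [([308, 152], 0.81)]
side [[385.3, 0.0, 256.8], [0.0, 385.3, 192.4], [0.0, 0.0, 1.0]] [-0.05923086  0.          0.          0.          0.        ] [[-0.99537841 -0.09493035  0.0144929 ]
 [-0.06144472  0.51361287 -0.85581912]
 [ 0.07379947 -0.85275439 -0.51707214]] [0.47426258 0.06521065 0.8103341 ]
capacitor [([259, 205], 0.88)]
transformer [([269, 183], 0.84)]
heatsink [([277, 156], 0.83)]
choke [([262, 294], 0.57), ([154
[... 240 characters left out ...]
, 178], 0.72), ([278, 154], 0.21)]
{'time': 1.1, 'qpos': array([ 1.13490628e+00,  2.20412633e-01,  1.52649998e+00,  2.01535893e-05,
        1.39470874e+00, -1.26111263e-01]), 'qd': array([-0.00030713, -0.00101351, -0.00156796,  0.00194718,  0.00022629,
       -0.00110353]), 'tau': array([-7.16622108e-04, -4.94590867e+01, -3.87708843e+01,  7.00565614e-02,
        4.71335405e-02, -4.82467135e-05]), 'ee_pos': array([0.19053134, 0.59524088, 0.29222982]), 'eef_rot': array([-3.14156667e+00, -2.32943930e-05,  2.83181034e+00]), 'ft_force': array([ 0.37317065, -0.04942068, -0.53555245]), 'torque': array([-0.01886355, -0.05226463,  0.02546771]), 'gripper_force': 0.0, 'grip_width': 0.08702965879397952}
```

```bash
python3 - <<'E'
import cv2
im=cv2.imread("pics/top0.png")[90:310,90:430]; cv2.imwrite("pics/t0c.png",cv2.resize(im,None,fx=2.35,fy=2.35,interpolation=cv2.INTER_CUBIC))
im=cv2.imread("pics/side0.png")[110:350,110:390]; cv2.imwrite("pics/s0c.png",cv2.resize(im,None,fx=2.4,fy=2.4,interpolation=cv2.INTER_CUBIC))
E
```

```text
(no output)
```

View pics/t0c.png

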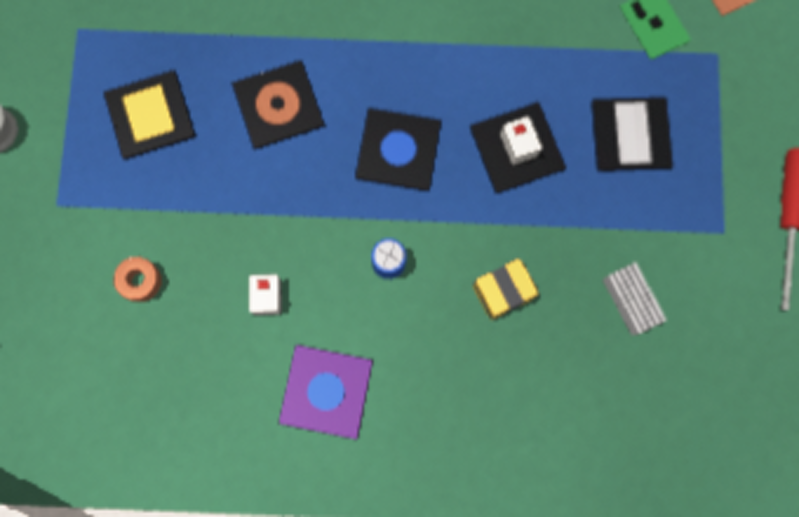

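View pics/s0c.png

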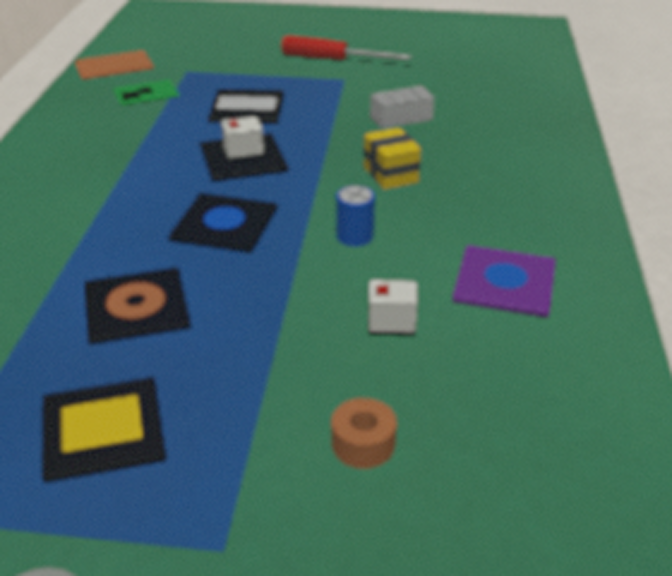

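Top crop: the pads from left to right are transformer, choke, capacitor, relay and heat sink. Below them are the choke, spare relay, capacitor, transformer and heat sink, plus the purple decoy at full-image (230,255). Next I fit the poses from masks in both views.

```bash
cat > h.py <<'E'
import numpy as np, cv2
from scipy.optimize import minimize
from cell import ctrl
a=np.linspace(0,2*np.pi,40,endpoint=False)
def box(x,y,z0,z1): return np.array([[sx*x/2,sy*y/2,z] for sx in(-1,1) for sy in(-1,1) for z in(z0,z1)])
def cyl(d,z0,z1): return np.array([[d/2*np.cos(t),d/2*np.sin(t),z] for t in a for z in(z0,z1)])
SH=dict(capacitor=cyl(.035,0,.045),transformer=box(.05,.04,0,.04),heatsink=box(.064,.03,0,.03),choke=cyl(.044,0,.024),spare_relay=box(.036,.028,0,.034))
PADS=["pad_capacitor","pad_transformer","pad_heatsink","pad_choke"]
for k in PADS: SH[k]=box(.08,.08,0,.008)
def proj(p,X): return cv2.projectPoints(np.asarray(X,float).reshape(-1,3),cv2.Rodrigues(np.array(p["R"]))[0],np.array(p["t"]),np.array(p["intrinsics"]),np.array(p["distortion"]))[0].reshape(-1,2)
def ground(p,uv,z):
    d=cv2.undistortPoints(np.array(uv,float).reshape(-1,1,2),np.array(p["intrinsics"]),np.array(p["distortion"])).reshape(-1,2)
    R=np.array(p["R"]);c=-R.T@p["t"]; r=np.c_[d,np.ones(len(d))]@R
    return (c+r*((z-c[2])/r[:,2])[:,None])[:,:2]
def world(pose,V):
    c,s=np.cos(pose[2]),np.sin(pose[2]); return np.c_[V[:,0]*c-V[:,1]*s+pose[0],V[:,0]*s+V[:,1]*c+pose[1],V[:,2]]
S=4
def hullmask(pts):
    m=np.zeros((384*S,512*S),np.uint8)
    cv2.fillConvexPoly(m,np.round(cv2.convexHull(((pts+.5)*S).astype(np.float32))).astype(np.int32),1); return m
def fit(name,masks,guess,yaws,dz=0):
    V=SH[name]+[0,0,dz]; T=[]
    for p,m in masks:
        n,l,st,_=cv2.connectedComponentsWithStats(m.astype(np.uint8)); i=1+st[1:,4].argmax()
        c=np.argwhere(l==i)[:,::-1].astype(np.float32)
        c=np.vstack([c+[dx,dy] for dx in(-.5,.5) for dy in(-.5,.5)])
        T.append((p,hullmask(c)))
    def cost(q):
        s=0
        for p,m in T:
            r=hullmask(proj(p,world([q[0],q[1],q[2]/10],V))); s+=1-(r&m).sum()/(r|m).sum()
        return s/len(T)
    best=None
    for y in yaws:
        g=np.array([*guess,y*10.]); 
        o=minimize(cost,g,method="Nelder-Mead",options=dict(initial_simplex=g+np.array([[0,0,0],[.01,0,0],[0,.01,0],[0,0,2.]]),xatol=1e-4,fatol=1e-4,maxiter=120))
        if best is None or o.fun<best.fun: best=o
    return best.x[0],best.x[1],best.x[2]/10,best.fun
E
cat > m.py <<'E'
from h import *
import json
P=[ctrl.camera("top"),ctrl.camera("side")]
G=dict(capacitor=(257,202),transformer=(302,213),heatsink=(357,213),choke=(148,210),spare_relay=(204,216),pad_capacitor=(260,153),pad_transformer=(154,139),pad_heatsink=(359,147),pad_choke=(208,134))
out={}
for k,uv in G.items():
    g=ground(P[0],[uv],.01)[0]; ms=[]
    for p in P:
        t=proj(p,[[*g,.01]])[0]
        for d in ctrl.cut_out(p,k):
            if np.hypot(*(np.array(d["at"])-t))<22: ms.append((p,d["pixels"])); break
    ys=[0] if k in("capacitor","choke") else [0,.4,.8,1.2] if "pad" in k else [0,.5,1,1.5,2,2.5]
    if not ms: print(k,"none",g); continue
    r=fit(k,ms,g,ys); out[k]=r; print(k,len(ms),np.round(r,4), [np.round(fit(k,[m],r[:2],[r[2]]),4).tolist() for m in ms])
# inlay directions
im=P[0]["image"].astype(int)
for k in("pad_transformer","pad_heatsink"):
    u,v=np.round(proj(P[0],[[*out[k][:2],.008]])[0]).astype(int)
    w=im[v-22:v+23,u-22:u+23]; m=(w[...,0]>120)&(w[...,1]>110)
    yx=np.argwhere(m); g=ground(P[0],yx[:,::-1]+[u-22,v-22],.008)*1000
    print(k,"inlay",cv2.minAreaRect(g.astype(np.float32)))
json.dump({k:list(map(float,v)) for k,v in out.items()},open("poses.json","w"))
E
python3 m.py
```

```text
capacitor 2 [ 0.4751 -0.0009 -0.0372  0.074 ] [[0.4736, -0.0008, 0.036, 0.0337], [0.4762, -0.0006, 0.0179, 0.0476]]
transformer 2 [ 0.4497 -0.1205  2.0751  0.0956] [[0.4477, -0.1194, 2.0655, 0.077], [0.4508, -0.1218, 2.1043, 0.0718]]
heatsink 2 [ 0.4455 -0.249   0.4606  0.079 ] [[0.4445, -0.2489, 0.4671, 0.0467], [0.4461, -0.2486, 0.4582, 0.1033]]
choke 2 [0.4445 0.2542 0.0801 0.0983] [[0.4425, 0.2542, 0.1194, 0.0585], [0.4457, 0.2539, 0.1897, 0.0607]]
spare_relay 2 [ 0.4338  0.1222 -0.0036  0.089 ] [[0.4323, 0.1223, 0.0693, 0.0633], [0.4352, 0.1217, 0.0842, 0.0423]]
pad_capacitor 2 [ 0.5966 -0.0059  1.4774  0.066 ] [[0.5959, -0.0061, 1.4711, 0.0549], [0.5981, -0.0058, 1.4701, 0.0598]]
pad_transformer 2 [0.6248 0.2606 0.3696 0.0536] [[0.6255, 0.2623, 0.3355, 0.0709], [0.625, 0.2599, 0.3707, 0.0328]]
pad_heatsink 2 [ 0.6257 -0.2536  1.6309  0.0706] [[0.6254, -0.2528, 1.6025, 0.0571], [0.6261, -0.2558, 1.6525, 0.0511]]
pad_choke 2 [0.6413 0.1248 0.3734 0.0622] [[0.6411, 0.1246, 0.3838, 0.0564], [0.6417, 0.1242, 0.3775, 0.0624]]
pad_transformer inlay ((624.6209106445312, 262.1209716796875), (55.61147689819336, 43.63454055786133), 21.366235733032227)
pad_heatsink inlay ((624.6722412109375, -253.8884735107422), (67.76080322265625, 33.58134460449219), 4.409713268280029)
```

Poses agree between the two views to within about 3 mm. I'll start with the choke, using a helper that works out the deltas.

```bash
cat > d.py <<'E'
import sys,numpy as np
from cell import ctrl
from scipy.spatial.transform import Rotation as Ro
# sequence of waypoints x,y,z,yawdeg ; deltas in tool axes of each previous waypoint
s=ctrl.get_state(); p=s["ee_pos"]; yaw=np.degrees(s["eef_rot"][2])
print("t",s["time"],"pos",p.round(4),"rpy",np.degrees(s["eef_rot"]).round(1),"w",round(s["grip_width"],4),"q6",s["qpos"][5].round(2))
for a in sys.argv[1:]:
    x,y,z,w=map(float,a.split(","))
    M=Ro.from_euler("xyz",[180,0,yaw],degrees=True).as_matrix()
    d=M.T@(np.array([x,y,z])-p); print(a,"-> shift",d.round(4),"twist_z",round(-((w-yaw+180)%360-180),1))
    p=np.array([x,y,z]); yaw=w
E
python3 d.py .4443,.254,.16,162 .4443,.254,.073,162 .4443,.254,.16,162 .6413,.1247,.16,162 .6413,.1247,.0825,162 .6413,.1247,.16,162 .475,-.001,.16,162
```

```text
t 2.1 pos [0.1906 0.5952 0.2922] rpy [-180.     0.   162.2] w 0.0873 q6 -0.13
.4443,.254,.16,162 -> shift [-0.3457 -0.2476  0.1322] twist_z 0.2
.4443,.254,.073,162 -> shift [ 0.    -0.     0.087] twist_z -0.0
.4443,.254,.16,162 -> shift [ 0.     0.    -0.087] twist_z -0.0
.6413,.1247,.16,162 -> shift [-0.2273 -0.0621 -0.    ] twist_z -0.0
.6413,.1247,.0825,162 -> shift [ 0.     -0.      0.0775] twist_z -0.0
.6413,.1247,.16,162 -> shift [ 0.      0.     -0.0775] twist_z -0.0
.475,-.001,.16,162 -> shift [ 0.1193 -0.1709 -0.    ] twist_z -0.0
```

```bash
python3 -m handwheel '{"xyz":[[-0.035,-0.025,0.013],[-0.07,-0.05,0.026],[-0.105,-0.075,0.04],[-0.14,-0.1,0.053],[-0.173,-0.124,0.066]],"twist":[[0,0,0],[0,0,0],[0,0,0],[0,0,0],[0,0,0]]}' 1
python3 -m handwheel '{"xyz":[[-0.035,-0.025,0.013],[-0.07,-0.05,0.026],[-0.105,-0.075,0.04],[-0.14,-0.1,0.053],[-0.173,-0.124,0.066]],"twist":[[0,0,0],[0,0,0],[0,0,0],[0,0,0],[0,0,0]]}'
python3 -m handwheel '{"xyz":[[0,0,0],[0,0,0]],"twist":[[0,0,0],[0,0,0]]}'
python3 d.py .4443,.254,.073,162
```

```text
time: 2.6
ee_pos: [0.3183, 0.4229, 0.2259]
eef_rot: [3.141, 0.0, 2.832]
ft_force: [0.4, 0.3, -0.5]
grip_width: 0.0871
gripper_force: 0.0
time: 3.1
ee_pos: [0.4455, 0.252, 0.1601]
eef_rot: [3.141, 0.001, 2.832]
ft_force: [0.7, 0.3, -0.7]
grip_width: 0.0873
gripper_force: 0.0
time: 3.3
ee_pos: [0.4447, 0.2529, 0.1601]
eef_rot: [-3.141, -0.001, 2.829]
ft_force: [0.4, -1.1, 0.7]
grip_width: 0.0873
gripper_force: 0.0
t 3.3 pos [0.4447 0.2529 0.1601] rpy [-180.    -0.   162.1] w 0.0873 q6 -0.9
.4443,.254,.073,162 -> shift [0.0007 0.0009 0.0871] twist_z 0.1
```

```bash
python3 -m handwheel '{"xyz":[[0.001,0.001,0.03],[0.001,0.001,0.06],[0.001,0.001,0.08],[0.001,0.001,0.087],[0.001,0.001,0.087]],"twist":[[0,0,0],[0,0,0],[0,0,0],[0,0,0],[0,0,0]]}'
python3 -m handwheel '{"xyz":[[0,0,0],[0,0,0],[0,0,0],[0,0,0],[0,0,0]],"twist":[[0,0,0],[0,0,0],[0,0,0],[0,0,0],[0,0,0]]}' -1 15
python3 -m handwheel '{"xyz":[[0,0,0],[0,0,-0.02],[0,0,-0.05],[0,0,-0.08],[0,0,-0.087]],"twist":[[0,0,0],[0,0,0],[0,0,0],[0,0,0],[0,0,0]]}'
python3 d.py .6413,.1247,.16,162
```

```text
time: 3.8
ee_pos: [0.4428, 0.2557, 0.0728]
eef_rot: [-3.141, -0.001, 2.833]
ft_force: [0.2, -0.0, -0.3]
grip_width: 0.0871
gripper_force: 0.0
time: 4.3
ee_pos: [0.4441, 0.2549, 0.0737]
eef_rot: [3.141, 0.001, 2.832]
ft_force: [-0.3, 0.1, 0.3]
grip_width: 0.0547
gripper_force: 0.0
time: 4.8
ee_pos: [0.4457, 0.2555, 0.1637]
eef_rot: [3.138, 0.005, 2.832]
ft_force: [-0.6, 0.2, -1.2]
grip_width: 0.0434
gripper_force: 15.0
t 4.8 pos [0.4457 0.2555 0.1637] rpy [179.8   0.3 162.2] w 0.0434 q6 -0.89
.6413,.1247,.16,162 -> shift [-0.2261 -0.065   0.0037] twist_z 0.2
```

```bash
python3 -m handwheel '{"xyz":[[-0.045,-0.013,0],[-0.09,-0.026,0],[-0.135,-0.039,0],[-0.18,-0.052,0],[-0.22,-0.063,0]],"twist":[[0,0,0],[0,0,0],[0,0,0],[0,0,0],[0,0,0]]}'
python3 -m handwheel '{"xyz":[[-0.006,-0.002,0],[-0.006,-0.002,0],[-0.006,-0.002,0]],"twist":[[0,0,0],[0,0,0],[0,0,0]]}'
python3 d.py .6413,.1247,.0825,162
python3 - <<'E'
from cell import ctrl
import cv2
p=ctrl.camera("side"); d=ctrl.tip_of(p,"choke"); print([(x["at"],x["score"]) for x in d])
im=p["image"][150:350,100:300,::-1]; cv2.imwrite("pics/s1.png",cv2.resize(im,None,fx=2.5,fy=2.5))
E
```

```text
time: 5.3
ee_pos: [0.6352, 0.126, 0.1588]
eef_rot: [-3.141, -0.001, 2.831]
ft_force: [-0.0, -0.1, -0.2]
grip_width: 0.0434
gripper_force: 15.0
time: 5.6
ee_pos: [0.6379, 0.1245, 0.1588]
eef_rot: [-3.141, -0.003, 2.832]
ft_force: [-0.4, -0.1, -0.3]
grip_width: 0.0436
gripper_force: 15.0
t 5.6 pos [0.6379 0.1245 0.1588] rpy [-180.    -0.2  162.3] w 0.0436 q6 -1.19
.6413,.1247,.0825,162 -> shift [-0.0032  0.0013  0.0763] twist_z 0.3
[([165.0, 199.9], 0.55), ([201.8, 205.9], 0.22)]
```

View pics/s1.png

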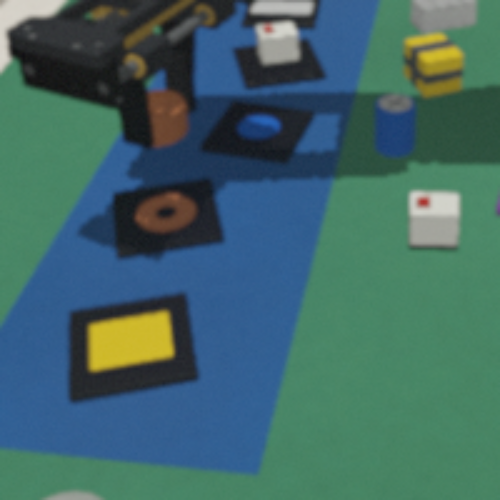

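The choke hangs level in the fingers, around (165,200) in the full image, above its pad. Lower, release and retreat.

```bash
python3 -m handwheel '{"xyz":[[-0.003,0.001,0.03],[-0.003,0.001,0.055],[-0.003,0.001,0.07],[-0.003,0.001,0.075],[-0.003,0.001,0.077]],"twist":[[0,0,0],[0,0,0],[0,0,0],[0,0,0],[0,0,0]]}'
python3 -m handwheel '{"xyz":[[0,0,0],[0,0,0]],"twist":[[0,0,0],[0,0,0]]}'
python3 -m handwheel '{"xyz":[[0,0,0],[0,0,0],[0,0,0],[0,0,0],[0,0,0]],"twist":[[0,0,0],[0,0,0],[0,0,0],[0,0,0],[0,0,0]]}' 1
python3 -m handwheel '{"xyz":[[0,0,-0.03],[0,0,-0.06],[0,0,-0.078],[0,0,-0.078]],"twist":[[0,0,0],[0,0,0],[0,0,0],[0,0,0]]}'
python3 d.py .475,-.001,.16,162
```

```text
time: 6.2
ee_pos: [0.642, 0.1248, 0.0839]
eef_rot: [-3.141, -0.001, 2.833]
ft_force: [-4.0, 0.1, 8.5]
grip_width: 0.0438
gripper_force: 15.0
time: 6.4
ee_pos: [0.6429, 0.1244, 0.0842]
eef_rot: [3.141, 0.002, 2.832]
ft_force: [-0.2, 0.4, -0.0]
grip_width: 0.0436
gripper_force: 15.0
time: 6.9
ee_pos: [0.6424, 0.124, 0.0832]
eef_rot: [-3.142, -0.0, 2.832]
ft_force: [-0.4, 0.4, -0.5]
grip_width: 0.0757
gripper_force: 0.0
time: 7.3
ee_pos: [0.6446, 0.1242, 0.1651]
eef_rot: [3.139, 0.006, 2.832]
ft_force: [0.1, 0.1, 0.6]
grip_width: 0.0868
gripper_force: 0.0
t 7.3 pos [0.6446 0.1242 0.1651] rpy [179.9   0.4 162.2] w 0.0868 q6 -1.19
.475,-.001,.16,162 -> shift [ 0.1234 -0.171   0.0051] twist_z 0.2
```

```bash
python3 -m handwheel '{"xyz":[[0.027,-0.037,0.002],[0.054,-0.075,0.003],[0.081,-0.113,0.005],[0.108,-0.15,0.005],[0.121,-0.17,0.005]],"twist":[[0,0,0],[0,0,0],[0,0,0],[0,0,0],[0,0,0]]}'
python3 -m handwheel '{"xyz":[[0,0,0],[0,0,0],[0,0,0]],"twist":[[0,0,0],[0,0,0],[0,0,0]]}'
python3 d.py .475,-.001,.08,162
```

```text
time: 7.8
ee_pos: [0.4714, -0.0019, 0.1539]
eef_rot: [-3.14, -0.004, 2.831]
ft_force: [0.4, 0.5, -0.0]
grip_width: 0.0872
gripper_force: 0.0
time: 8.1
ee_pos: [0.476, -0.0006, 0.156]
eef_rot: [3.141, 0.0, 2.832]
ft_force: [-0.7, 0.3, -0.9]
grip_width: 0.0874
gripper_force: 0.0
t 8.1 pos [ 0.476  -0.0006  0.156 ] rpy [180.    0.  162.3] w 0.0874 q6 -1.43
.475,-.001,.08,162 -> shift [ 0.0008 -0.0007  0.076 ] twist_z 0.3
```

```bash
python3 -m handwheel '{"xyz":[[0.001,-0.001,0.03],[0.001,-0.001,0.055],[0.001,-0.001,0.07],[0.001,-0.001,0.076],[0.001,-0.001,0.076]],"twist":[[0,0,0],[0,0,0],[0,0,0],[0,0,0],[0,0,0]]}'
python3 -m handwheel '{"xyz":[[0,0,0],[0,0,0],[0,0,0],[0,0,0],[0,0,0]],"twist":[[0,0,0],[0,0,0],[0,0,0],[0,0,0],[0,0,0]]}' -1 12
python3 -m handwheel '{"xyz":[[0,0,0],[0,0,0],[0,0,0],[0,0,0],[0,0,0]],"twist":[[0,0,0],[0,0,0],[0,0,0],[0,0,0],[0,0,0]]}'
python3 -m handwheel '{"xyz":[[0,0,-0.02],[0,0,-0.045],[0,0,-0.07],[0,0,-0.08],[0,0,-0.08]],"twist":[[0,0,0],[0,0,0],[0,0,0],[0,0,0],[0,0,0]]}'
python3 d.py .5967,-.006,.16,162
```

```text
time: 8.6
ee_pos: [0.4739, -0.001, 0.0793]
eef_rot: [-3.141, -0.002, 2.833]
ft_force: [0.9, -0.9, -0.4]
grip_width: 0.087
gripper_force: 0.0
time: 9.1
ee_pos: [0.4743, -0.0017, 0.0806]
eef_rot: [3.141, 0.001, 2.832]
ft_force: [0.1, 0.8, 0.7]
grip_width: 0.0549
gripper_force: 0.0
time: 9.6
ee_pos: [0.4741, -0.0016, 0.0803]
eef_rot: [-3.142, -0.0, 2.832]
ft_force: [-0.3, -0.3, 0.8]
grip_width: 0.0345
gripper_force: 12.0
time: 10.1
ee_pos: [0.4751, -0.0018, 0.1616]
eef_rot: [3.141, 0.003, 2.832]
ft_force: [0.1, 0.1, -0.4]
grip_width: 0.0349
gripper_force: 12.0
t 10.1 pos [ 0.4751 -0.0018  0.1616] rpy [180.    0.2 162.3] w 0.0349 q6 -1.43
.5967,-.006,.16,162 -> shift [-0.1171  0.033   0.0016] twist_z 0.3
```

Held (35 mm). On to its pad: the release TCP height is .088.

```bash
python3 -m handwheel '{"xyz":[[-0.03,0.008,0],[-0.06,0.017,0],[-0.09,0.025,0],[-0.11,0.031,0],[-0.117,0.033,0]],"twist":[[0,0,0],[0,0,0],[0,0,0],[0,0,0],[0,0,0]]}'
python3 -m handwheel '{"xyz":[[0,0,0],[0,0,0],[0,0,0]],"twist":[[0,0,0],[0,0,0],[0,0,0]]}'
python3 d.py .5967,-.006,.0885,162
```

```text
time: 10.6
ee_pos: [0.5963, -0.0059, 0.1582]
eef_rot: [-3.141, -0.002, 2.832]
ft_force: [0.1, 0.4, -1.0]
grip_width: 0.0342
gripper_force: 12.0
time: 10.9
ee_pos: [0.5943, -0.0057, 0.1596]
eef_rot: [-3.141, -0.002, 2.832]
ft_force: [-0.9, 0.8, -0.7]
grip_width: 0.035
gripper_force: 12.0
t 10.9 pos [ 0.5943 -0.0057  0.1596] rpy [-1.800e+02 -1.000e-01  1.623e+02] w 0.035 q6 -1.4
.5967,-.006,.0885,162 -> shift [-0.0023  0.0004  0.0711] twist_z 0.3
```

```bash
python3 -m handwheel '{"xyz":[[-0.001,0,0.03],[-0.001,0,0.055],[-0.001,0,0.066],[-0.001,0,0.07],[-0.001,0,0.071]],"twist":[[0,0,0],[0,0,0],[0,0,0],[0,0,0],[0,0,0]]}'
python3 -m handwheel '{"xyz":[[0,0,0],[0,0,0]],"twist":[[0,0,0],[0,0,0]]}'
python3 -m handwheel '{"xyz":[[0,0,0],[0,0,0],[0,0,0],[0,0,0],[0,0,0]],"twist":[[0,0,0],[0,0,0],[0,0,0],[0,0,0],[0,0,0]]}' 1
python3 -m handwheel '{"xyz":[[0,0,-0.02],[0,0,-0.05],[0,0,-0.07],[0,0,-0.072]],"twist":[[0,0,0],[0,0,0],[0,0,0],[0,0,0]]}'
python3 d.py .4495,-.1206,.16,119 .4495,-.1206,.078,119
```

```text
time: 11.4
ee_pos: [0.5965, -0.0062, 0.0895]
eef_rot: [-3.142, 0.0, 2.832]
ft_force: [0.2, 0.1, 0.6]
grip_width: 0.0346
gripper_force: 12.0
time: 11.6
ee_pos: [0.5974, -0.0063, 0.0906]
eef_rot: [3.141, 0.002, 2.832]
ft_force: [-0.2, -0.7, -0.6]
grip_width: 0.0346
gripper_force: 12.0
time: 12.1
ee_pos: [0.5966, -0.0062, 0.0893]
eef_rot: [3.142, 0.0, 2.832]
ft_force: [0.5, -0.8, 0.1]
grip_width: 0.0665
gripper_force: 0.0
time: 12.5
ee_pos: [0.5986, -0.0064, 0.1646]
eef_rot: [3.141, 0.006, 2.832]
ft_force: [0.8, -1.1, -0.1]
grip_width: 0.0864
gripper_force: 0.0
t 12.5 pos [ 0.5986 -0.0064  0.1646] rpy [179.9   0.3 162.3] w 0.0864 q6 -1.4
.4495,-.1206,.16,119 -> shift [ 0.1072 -0.1542  0.0046] twist_z 43.3
.4495,-.1206,.078,119 -> shift [ 0.    -0.     0.082] twist_z -0.0
```

```bash
python3 -m handwheel '{"xyz":[[0.021,-0.031,0],[0.043,-0.062,0],[0.064,-0.093,0.002],[0.086,-0.123,0.004],[0.107,-0.154,0.004]],"twist":[[0,0,8],[0,0,16],[0,0,24],[0,0,32],[0,0,40]]}'
python3 -m handwheel '{"xyz":[[0,0,0],[0,0,0],[0,0,0]],"twist":[[0,0,3.3],[0,0,3.3],[0,0,3.3]]}'
python3 d.py .4495,-.1206,.078,119
```

```text
time: 13.0
ee_pos: [0.4455, -0.1204, 0.1556]
eef_rot: [-3.14, -0.002, 2.128]
ft_force: [0.2, -1.2, -0.0]
grip_width: 0.0872
gripper_force: 0.0
time: 13.3
ee_pos: [0.4476, -0.1201, 0.1567]
eef_rot: [-3.141, -0.0, 2.078]
ft_force: [0.3, 0.3, 0.1]
grip_width: 0.0869
gripper_force: 0.0
t 13.3 pos [ 0.4476 -0.1201  0.1567] rpy [-180.   -0.  119.] w 0.0869 q6 -0.94
.4495,-.1206,.078,119 -> shift [-0.0014  0.0014  0.0787] twist_z 0.0
```

```bash
python3 -m handwheel '{"xyz":[[-0.001,0.001,0.03],[-0.001,0.001,0.055],[-0.001,0.001,0.072],[-0.001,0.001,0.079],[-0.001,0.001,0.079]],"twist":[[0,0,0],[0,0,0],[0,0,0],[0,0,0],[0,0,0]]}'
python3 -m handwheel '{"xyz":[[0,0,0],[0,0,0],[0,0,0],[0,0,0],[0,0,0]],"twist":[[0,0,0],[0,0,0],[0,0,0],[0,0,0],[0,0,0]]}' -1 25
python3 -m handwheel '{"xyz":[[0,0,0],[0,0,0],[0,0,0],[0,0,0],[0,0,0]],"twist":[[0,0,0],[0,0,0],[0,0,0],[0,0,0],[0,0,0]]}'
python3 -m handwheel '{"xyz":[[0,0,-0.02],[0,0,-0.045],[0,0,-0.07],[0,0,-0.08],[0,0,-0.08]],"twist":[[0,0,0],[0,0,0],[0,0,0],[0,0,0],[0,0,0]]}'
python3 d.py .6248,.2610,.16,21.3
```

```text
time: 13.8
ee_pos: [0.4486, -0.1198, 0.0771]
eef_rot: [-3.14, -0.002, 2.078]
ft_force: [0.1, -0.2, -0.4]
grip_width: 0.087
gripper_force: 0.0
time: 14.3
ee_pos: [0.4493, -0.1207, 0.0787]
eef_rot: [3.141, 0.001, 2.076]
ft_force: [-1.1, 0.1, 0.1]
grip_width: 0.055
gripper_force: 0.0
time: 14.8
ee_pos: [0.4492, -0.1206, 0.0784]
eef_rot: [3.141, 0.0, 2.076]
ft_force: [0.5, 1.0, 2.0]
grip_width: 0.0394
gripper_force: 25.0
time: 15.3
ee_pos: [0.4497, -0.121, 0.1592]
eef_rot: [3.14, 0.002, 2.076]
ft_force: [0.5, 0.9, -2.7]
grip_width: 0.04
gripper_force: 25.0
t 15.3 pos [ 0.4497 -0.121   0.1592] rpy [1.799e+02 1.000e-01 1.189e+02] w 0.04 q6 -0.94
.6248,.2610,.16,21.3 -> shift [ 0.2495  0.3381 -0.0008] twist_z 97.6
```

```bash
python3 d.py .508,.006,.16,86.3 .5665,.1335,.16,53.8 .6248,.2610,.16,21.3
```

```text
t 15.3 pos [ 0.4497 -0.121   0.1592] rpy [1.799e+02 1.000e-01 1.189e+02] w 0.04 q6 -0.94
.508,.006,.16,86.3 -> shift [ 0.0829  0.1125 -0.0008] twist_z 32.6
.5665,.1335,.16,53.8 -> shift [0.131  0.0502 0.    ] twist_z 32.5
.6248,.2610,.16,21.3 -> shift [ 0.1373 -0.0283 -0.    ] twist_z 32.5
```

```bash
python3 -m handwheel '{"xyz":[[0.01,0.014,0],[0.027,0.036,0],[0.045,0.062,0],[0.064,0.087,0],[0.083,0.112,0]],"twist":[[0,0,4.5],[0,0,11],[0,0,18],[0,0,25.5],[0,0,32.5]]}'
python3 -m handwheel '{"xyz":[[0.026,0.01,0],[0.052,0.02,0],[0.079,0.03,0],[0.105,0.04,0],[0.131,0.05,0]],"twist":[[0,0,6.5],[0,0,13],[0,0,19.5],[0,0,26],[0,0,32.5]]}'
python3 -m handwheel '{"xyz":[[0.036,-0.008,0],[0.07,-0.015,0],[0.1,-0.021,0],[0.125,-0.026,0],[0.137,-0.028,0]],"twist":[[0,0,8],[0,0,15],[0,0,23],[0,0,29],[0,0,32.5]]}'
python3 -m handwheel '{"xyz":[[0,0,0],[0,0,0],[0,0,0]],"twist":[[0,0,0],[0,0,0],[0,0,0]]}'
python3 d.py .6248,.2610,.0868,21.3
```

```text
time: 15.8
ee_pos: [0.506, 0.0074, 0.156]
eef_rot: [-3.138, -0.0, 1.503]
ft_force: [0.9, -1.9, -2.5]
grip_width: 0.0399
gripper_force: 25.0
time: 16.3
ee_pos: [0.5639, 0.1349, 0.1556]
eef_rot: [-3.139, 0.003, 0.937]
ft_force: [0.4, -0.3, -2.8]
grip_width: 0.0396
gripper_force: 25.0
time: 16.8
ee_pos: [0.6221, 0.263, 0.1551]
eef_rot: [-3.141, 0.003, 0.372]
ft_force: [0.3, -0.4, -2.4]
grip_width: 0.0397
gripper_force: 25.0
time: 17.1
ee_pos: [0.622, 0.2601, 0.1568]
eef_rot: [3.142, 0.003, 0.375]
ft_force: [0.4, -0.6, -2.8]
grip_width: 0.0394
gripper_force: 25.0
t 17.1 pos [0.622  0.2601 0.1568] rpy [1.80e+02 1.00e-01 2.15e+01] w 0.0394 q6 1.48
.6248,.2610,.0868,21.3 -> shift [0.0029 0.0002 0.07  ] twist_z 0.2
```

```bash
python3 -m handwheel '{"xyz":[[0.002,0,0.03],[0.002,0,0.055],[0.002,0,0.066],[0.002,0,0.07],[0.002,0,0.0705]],"twist":[[0,0,0],[0,0,0],[0,0,0],[0,0,0],[0,0,0]]}'
python3 -m handwheel '{"xyz":[[0,0,0],[0,0,0]],"twist":[[0,0,0],[0,0,0]]}'
python3 -m handwheel '{"xyz":[[0,0,0],[0,0,0],[0,0,0],[0,0,0],[0,0,0]],"twist":[[0,0,0],[0,0,0],[0,0,0],[0,0,0],[0,0,0]]}' 1
python3 -m handwheel '{"xyz":[[0,0,-0.02],[0,0,-0.05],[0,0,-0.075],[0,0,-0.078]],"twist":[[0,0,0],[0,0,0],[0,0,0],[0,0,0]]}'
python3 d.py .535,.006,.16,24 .4454,-.2489,.16,26.5
```

```text
time: 17.6
ee_pos: [0.6249, 0.2615, 0.088]
eef_rot: [3.142, -0.0, 0.374]
ft_force: [0.1, 1.0, -2.8]
grip_width: 0.04
gripper_force: 25.0
time: 17.8
ee_pos: [0.6257, 0.2621, 0.0894]
eef_rot: [3.141, -0.003, 0.374]
ft_force: [-0.1, 0.8, -2.5]
grip_width: 0.0397
gripper_force: 25.0
time: 18.3
ee_pos: [0.6248, 0.2619, 0.0879]
eef_rot: [3.142, -0.0, 0.374]
ft_force: [-0.7, -0.2, 0.6]
grip_width: 0.072
gripper_force: 0.0
time: 18.7
ee_pos: [0.627, 0.2626, 0.1703]
eef_rot: [3.141, -0.007, 0.374]
ft_force: [0.4, 0.6, 0.0]
grip_width: 0.0864
gripper_force: 0.0
t 18.7 pos [0.627  0.2626 0.1703] rpy [180.   -0.4  21.5] w 0.0864 q6 1.48
.535,.006,.16,24 -> shift [-0.1795  0.2052  0.0103] twist_z -2.5
.4454,-.2489,.16,26.5 -> shift [-0.1855  0.1964  0.    ] twist_z -2.5
```

```bash
python3 -m handwheel '{"xyz":[[-0.03,0.034,0.003],[-0.06,0.068,0.006],[-0.09,0.103,0.008],[-0.12,0.137,0.008],[-0.15,0.171,0.008]],"twist":[[0,0,0],[0,0,0],[0,0,0],[0,0,0],[0,0,0]]}'
python3 -m handwheel '{"xyz":[[-0.03,0.034,0],[-0.06,0.068,0],[-0.09,0.103,0],[-0.12,0.137,0],[-0.15,0.171,0]],"twist":[[0,0,-1],[0,0,-2],[0,0,-3],[0,0,-4],[0,0,-5]]}'
python3 d.py .4454,-.2489,.16,26.5
```

```text
time: 19.2
ee_pos: [0.5461, 0.0464, 0.1565]
eef_rot: [-3.141, 0.001, 0.375]
ft_force: [-0.0, -0.5, -0.5]
grip_width: 0.0873
gripper_force: 0.0
time: 19.7
ee_pos: [0.4692, -0.1675, 0.1569]
eef_rot: [-3.141, 0.0, 0.462]
ft_force: [0.5, -0.7, -0.2]
grip_width: 0.0869
gripper_force: 0.0
t 19.7 pos [ 0.4692 -0.1675  0.1569] rpy [-180.     0.    26.5] w 0.0869 q6 0.61
.4454,-.2489,.16,26.5 -> shift [-0.0577  0.0622 -0.0031] twist_z -0.0
```

```bash
python3 -m handwheel '{"xyz":[[-0.029,0.031,0],[-0.058,0.062,0],[-0.058,0.062,0],[-0.058,0.062,0],[-0.058,0.062,0]],"twist":[[0,0,0],[0,0,0],[0,0,0],[0,0,0],[0,0,0]]}'
python3 d.py .4454,-.2489,.074,26.5
```

```text
time: 20.2
ee_pos: [0.446, -0.2465, 0.1569]
eef_rot: [-3.14, 0.0, 0.462]
ft_force: [0.7, 0.3, 0.1]
grip_width: 0.0867
gripper_force: 0.0
t 20.2 pos [ 0.446  -0.2465  0.1569] rpy [-179.9    0.    26.5] w 0.0867 q6 0.45
.4454,-.2489,.074,26.5 -> shift [-0.0017  0.0019  0.0829] twist_z -0.0
```

```bash
python3 -m handwheel '{"xyz":[[-0.001,0.002,0.03],[-0.001,0.002,0.06],[-0.001,0.002,0.077],[-0.001,0.002,0.083],[-0.001,0.002,0.083]],"twist":[[0,0,0],[0,0,0],[0,0,0],[0,0,0],[0,0,0]]}'
python3 -m handwheel '{"xyz":[[0,0,0],[0,0,0],[0,0,0],[0,0,0],[0,0,0]],"twist":[[0,0,0],[0,0,0],[0,0,0],[0,0,0],[0,0,0]]}' -1 15
python3 -m handwheel '{"xyz":[[0,0,0],[0,0,0],[0,0,0],[0,0,0],[0,0,0]],"twist":[[0,0,0],[0,0,0],[0,0,0],[0,0,0],[0,0,0]]}'
python3 -m handwheel '{"xyz":[[0,0,-0.02],[0,0,-0.045],[0,0,-0.07],[0,0,-0.083],[0,0,-0.083]],"twist":[[0,0,0],[0,0,0],[0,0,0],[0,0,0],[0,0,0]]}'
python3 d.py .6252,-.2538,.16,4
```

```text
time: 20.7
ee_pos: [0.4461, -0.2482, 0.0738]
eef_rot: [-3.139, 0.001, 0.463]
ft_force: [0.1, 0.2, 0.8]
grip_width: 0.087
gripper_force: 0.0
time: 21.2
ee_pos: [0.4464, -0.2499, 0.0752]
eef_rot: [3.141, -0.0, 0.461]
ft_force: [0.4, -0.3, 0.5]
grip_width: 0.0548
gripper_force: 0.0
time: 21.7
ee_pos: [0.4462, -0.2498, 0.0747]
eef_rot: [3.142, 0.0, 0.462]
ft_force: [0.1, -1.3, -0.1]
grip_width: 0.03
gripper_force: 15.0
time: 22.2
ee_pos: [0.4474, -0.2505, 0.1597]
eef_rot: [3.138, -0.002, 0.462]
ft_force: [-0.1, 1.0, -0.3]
grip_width: 0.0301
gripper_force: 15.0
t 22.2 pos [ 0.4474 -0.2505  0.1597] rpy [ 1.798e+02 -1.000e-01  2.650e+01] w 0.0301 q6 0.44
.6252,-.2538,.16,4 -> shift [ 0.1578  0.0821 -0.0003] twist_z 22.5
```

```bash
python3 -m handwheel '{"xyz":[[0.034,0.018,0],[0.07,0.037,0],[0.105,0.055,0],[0.14,0.072,0],[0.158,0.082,0]],"twist":[[0,0,5],[0,0,10],[0,0,15],[0,0,20],[0,0,22.5]]}'
python3 -m handwheel '{"xyz":[[0,0,0],[0,0,0],[0,0,0]],"twist":[[0,0,0],[0,0,0],[0,0,0]]}'
python3 d.py .6252,-.2538,.0828,4
```

```text
time: 22.7
ee_pos: [0.6261, -0.2519, 0.1554]
eef_rot: [-3.14, 0.001, 0.067]
ft_force: [-0.3, -0.3, -1.0]
grip_width: 0.0297
gripper_force: 15.0
time: 23.0
ee_pos: [0.6227, -0.2525, 0.1562]
eef_rot: [-3.14, 0.003, 0.069]
ft_force: [-0.0, 0.4, -0.7]
grip_width: 0.0298
gripper_force: 15.0
t 23.0 pos [ 0.6227 -0.2525  0.1562] rpy [-1.799e+02  1.000e-01  4.000e+00] w 0.0298 q6 1.0
.6252,-.2538,.0828,4 -> shift [0.0024 0.0015 0.0734] twist_z -0.0
```

```bash
python3 -m handwheel '{"xyz":[[0.001,0.001,0.03],[0.001,0.001,0.055],[0.001,0.001,0.068],[0.001,0.001,0.073],[0.001,0.001,0.074]],"twist":[[0,0,0],[0,0,0],[0,0,0],[0,0,0],[0,0,0]]}'
python3 -m handwheel '{"xyz":[[0,0,0],[0,0,0]],"twist":[[0,0,0],[0,0,0]]}'
python3 -m handwheel '{"xyz":[[0,0,0],[0,0,0],[0,0,0],[0,0,0],[0,0,0]],"twist":[[0,0,0],[0,0,0],[0,0,0],[0,0,0],[0,0,0]]}' 1
python3 -m handwheel '{"xyz":[[0,0,-0.02],[0,0,-0.05],[0,0,-0.08],[0,0,-0.12],[0,0,-0.15]],"twist":[[0,0,0],[0,0,0],[0,0,0],[0,0,0],[0,0,0]]}'
python3 d.py .35,-.5,.28,4 
```

```text
time: 23.5
ee_pos: [0.6249, -0.2538, 0.0839]
eef_rot: [-3.141, 0.0, 0.069]
ft_force: [0.1, 0.7, -1.0]
grip_width: 0.03
gripper_force: 15.0
time: 23.7
ee_pos: [0.6261, -0.2542, 0.0853]
eef_rot: [3.14, -0.002, 0.069]
ft_force: [-0.3, 0.3, -1.1]
grip_width: 0.0296
gripper_force: 15.0
time: 24.2
ee_pos: [0.6253, -0.2537, 0.0838]
eef_rot: [3.142, -0.0, 0.069]
ft_force: [1.4, 1.0, 0.0]
grip_width: 0.0621
gripper_force: 0.0
time: 24.7
ee_pos: [0.6257, -0.2538, 0.2363]
eef_rot: [3.141, -0.002, 0.069]
ft_force: [-0.1, -0.1, 0.0]
grip_width: 0.0867
gripper_force: 0.0
t 24.7 pos [ 0.6257 -0.2538  0.2363] rpy [ 1.799e+02 -1.000e-01  4.000e+00] w 0.0867 q6 1.0
.35,-.5,.28,4 -> shift [-0.292   0.2266 -0.0437] twist_z -0.0
```

```bash
python3 -m handwheel '{"xyz":[[-0.03,0.024,-0.01],[-0.06,0.048,-0.02],[-0.09,0.072,-0.03],[-0.12,0.096,-0.04],[-0.15,0.12,-0.04]],"twist":[[0,0,0],[0,0,0],[0,0,0],[0,0,0],[0,0,0]]}'
python3 -m handwheel '{"xyz":[[-0.03,0.034,0],[-0.06,0.068,0],[-0.09,0.102,0],[-0.12,0.13,0],[-0.14,0.15,0]],"twist":[[0,0,0],[0,0,0],[0,0,0],[0,0,0],[0,0,0]]}'
python3 -m handwheel '{"xyz":[[0,0,0],[0,0,0],[0,0,0]],"twist":[[0,0,0],[0,0,0],[0,0,0]]}'
cat > v.py <<'E'
from h import *
import json
O=json.load(open("poses.json"))
P=[ctrl.camera("top"),ctrl.camera("side")]
for n,p in zip("ts",P): cv2.imwrite(f"pics/{n}9.png",p["image"][:,:,::-1])
cv2.imwrite("pics/t9c.png",cv2.resize(P[0]["image"][90:310,90:430,::-1],None,fx=2.35,fy=2.35,interpolation=cv2.INTER_CUBIC))
cv2.imwrite("pics/s9c.png",cv2.resize(P[1]["image"][110:350,110:390,::-1],None,fx=2.4,fy=2.4,interpolation=cv2.INTER_CUBIC))
for k in("capacitor","transformer","heatsink","choke","spare_relay"):
    g=O["pad_"+k][:2] if "pad_"+k in O else O[k][:2]; dz=.008 if k!="spare_relay" else 0; ms=[]
    for p in P:
        t=proj(p,[[*g,.02]])[0]
        for d in ctrl.cut_out(p,k):
            if np.hypot(*(np.array(d["at"])-t))<22: ms.append((p,d["pixels"])); break
    if not ms: print(k,"none"); continue
    r=fit(k,ms,g,[0] if k in("capacitor","choke") else [0,.5,1,1.5,2,2.5],dz)
    print(k,len(ms),"err mm",np.round((np.array(r[:2])-g)*1000,1),"yaw",round(np.degrees(r[2]),1),"cost",round(r[3],3))
E
python3 v.py
```

```text
time: 25.2
ee_pos: [0.4833, -0.3851, 0.2758]
eef_rot: [3.139, -0.002, 0.069]
ft_force: [0.4, 0.3, 0.1]
grip_width: 0.0869
gripper_force: 0.0
time: 25.7
ee_pos: [0.3523, -0.545, 0.2737]
eef_rot: [3.141, 0.0, 0.067]
ft_force: [0.7, -0.2, 0.2]
grip_width: 0.0871
gripper_force: 0.0
time: 26.0
ee_pos: [0.3553, -0.5422, 0.2736]
eef_rot: [-3.141, -0.0, 0.07]
ft_force: [-0.4, -0.7, -0.3]
grip_width: 0.087
gripper_force: 0.0
capacitor 1 err mm [ 3.3 -1.6] yaw 2.8 cost 0.058
transformer 2 err mm [0.4 1.3] yaw 21.6 cost 0.061
heatsink 1 err mm [-0.9  1.2] yaw 3.9 cost 0.043
choke 2 err mm [ 3.5 -0.9] yaw 3.6 cost 0.056
spare_relay 2 err mm [-0.4  0.2] yaw 185.6 cost 0.099
```

View pics/t9c.png

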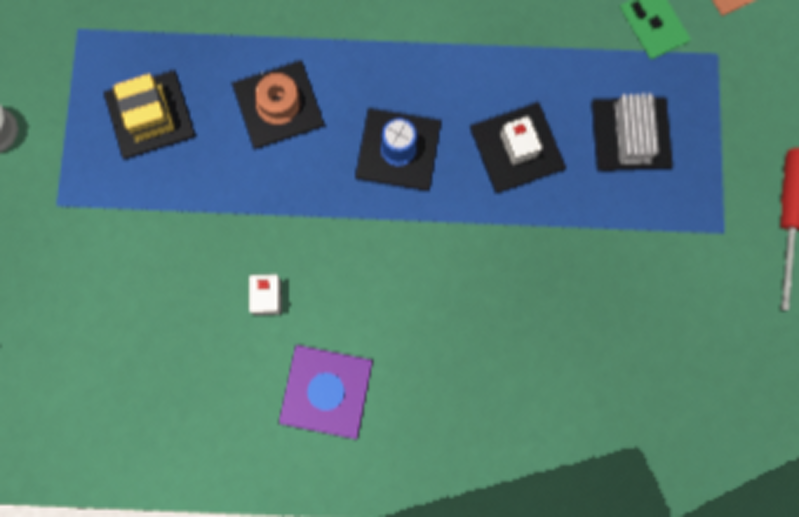

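View pics/s9c.png

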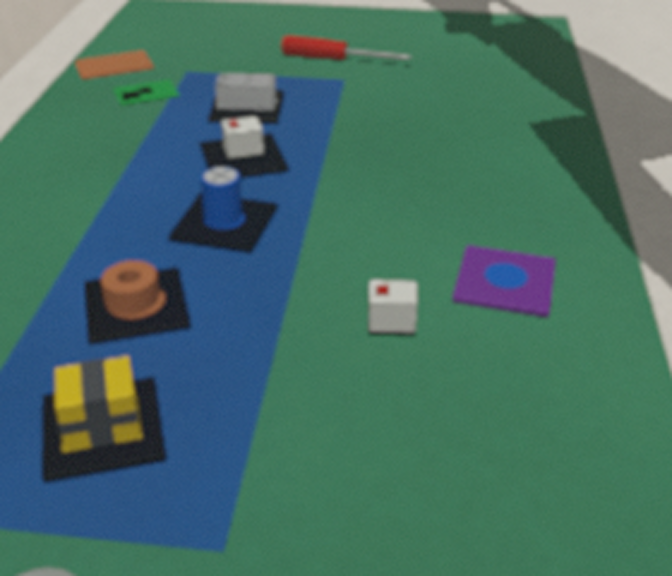

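Both pictures show all four parts upright on their own pads, within about 4 mm of centre and aligned. The spare relay is unmoved at crop (264,295).

```bash
python3 -c "
from cell import ctrl
print(ctrl.finish_job())"
```

```text
the job is handed in; nothing more can be done
None
```

The job is handed in: the capacitor, transformer, heat sink and choke stand released on their matching pads, measured within about 4 mm of centre with the oblong parts aligned, and the spare relay is where it started; the hand-in call did not report a verdict.

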